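Put the marking-out kit back in its fitted tray

ROBOT

A 6-joint arm with a two-finger parallel gripper is mounted at the origin on a cart in front of the work surface, level with it; the furniture and walls round the work are solid. World frame = base frame: x ahead of the robot, y to its left, z up, the work surface at z = 0. Lengths are in m, angles in rad, forces in N, time in s.
With the tool pointing down it reaches from about 0.35 to 0.975 m from the base axis. Payload 4.9 kg.
Tool frame: the origin (TCP) lies at the very end of the fingers, on their centre line; the grasp point (between the pads) lies ctrl.grip_point_offset behind it (ctrl.grip_point_offset is the distance from the TCP to the grasp point, in m); z points along the fingers, y is the line along which they close (so a half turn about z gives the same grasp; the last joint's range is limited). The gripper opens to 85 mm and grips with 20 to 120 N. Pads are 22 mm wide; open, the fingers measure 114 mm over their backs; the gripper's body (76 mm by 85 mm) begins 54 mm behind the grasp point. The pads swing forward as they close: fully open they stand 13 mm farther back than shut.
Start: joints at [-1.22, 0.053, 1.613, -0, 1.476, -0.119], TCP at [0.283, -0.557, 0.231] pointing down, gripper open.
Joint ranges: [-3.01, 3.01], [-1.01, 2.22], [0.06, 2.58], [-1.02, 4.17], [0.09, 2.62], [-3.14, 3.14]. Speed limits (rad/s): [2.57, 2.57, 3.14, 3.14, 3.14, 3.14].

INTERFACE

Orientations are given as a rotation vector (axis times angle).
In Python, from station import ctrl gives the robot as it stands. The module is installed in compiled form; this text tells all that it offers.
- The arm moves only by the tool drive_tool, never from a script. Its argument "steps" is a list of rows, each an object with "translation": the shift along the tool's x, y, z normalised to -1 to 1, where 1 is 4 cm, a list of three; "angular": the turn, a rotation vector about the tool's x, y, z normalised to -1 to 1, where 1 is 8 degrees, a list of three; "gripper": the opening, from 0 (shut) to 1 (fully open). In form: [{"translation": [dx, dy, dz], "angular": [wx, wy, wz], "gripper": gripper}, ...]. A call has 1 to 8 rows; each row shifts and turns the commanded pose from where the row before left it, along the tool's axes as they then stand; what a row does not reach is not made up. A row lasts 1/8 s, in which the tool goes at most 62.5 mm and 10.7 degrees, less where a joint would pass 70% of its speed; a pose out of reach is approached as far as the arm can. A call with a number of a shift or a turn outside -1 to 1 is refused whole. A call with a gripper value outside its range is refused whole. The fingers move at their own pace and stop on an object; "force" is the grip in N (left out, the last holds). Time passes only in rows, so rows that do not move let the fingers close. It gives the time, the measured TCP pose, the force, the opening and the grip force at its end, in the units of the state.
- ctrl.get_obs(): the state, without advancing time (a new reading comes with each control period).
- ctrl.get_image(name): name is "scene" or "side" or "wrist"; returns a dict with "color" (400x640x3 uint8, red, green, blue), "depth" (400x640 float32, m along the optical axis (not along the pixel's ray), 0 where there is no reading), "fx", "fy", "cx", "cy" (pixels), "R" (3x3) and "t" (3): a world point X has camera coordinates R X + t. Camera axes: x right, y down, z forward; pixel columns grow to the right and rows downward; lengths in m; the calibration is good to about 2 mm. A picture is of the moment at which its call begins.
- ctrl.finish_job(): hands the job in; it is judged then, once.
The state is a dict: "t": time; "q": joint angles; "dq": joint speeds; "effort": joint torques, N m; "tool_pos": TCP position; "tool_rot": TCP orientation; "contact_force": force on the tool from outside, world axes, zero at the start; "wrist_torque": the same for the moment, N m; "opening": finger opening in m; "grip_force": force on a finger pad.
Only numpy, scipy, OpenCV 4.12 (cv2) and the standard library are available. Lean on these libraries where they do the work, as an engineer would, in place of code of your own. Each camera call takes 0.05 s, during which the arm holds its last target. There are 200 camera calls.

TASK

Put the marking-out kit back into its fitted wooden tray: the marking gauge whose fence is parked at the middle of its stem, the yellow cutter whose blade is drawn in (only its tip shows), the sanding block and the eraser, each the right way up and lying flat in the green-lined pocket cut for it (either way round). The other marking gauge, with its fence near one end, is still set to a measure, and the other cutter, with its blade out, is still in use: leave those two where they lie.

Things in the scene. Friction and masses are not known exactly. Their poses are not given: they have to be found in the camera images.
- gauge_parked: Marking gauge, fence parked mid-stem. Stands on the dark fence block: x -30..30, y -8..14, z 0..60 mm (brass screw above to 74). Tan stem 18 x 18 mm through it, along y -106..104, at z 21..39, clear of the desk; fence fixed on it. Origin: under the fence, mid-stem, z up. 0.16 kg. Grip the fence's 22 mm thickness above the stem. On the desk, robot's right, stem roughly along world x.
- cutter_closed: Yellow snap-off cutter, blade drawn in: only its tip shows. Body 22 mm wide (x), 141 long (y -77..64, blade tip to 76), sides 13 mm high, black slider knob to 18 mm just behind its middle. Origin: centre of its underside, z up. Lies flat, about 60 g; grip it across the 22 mm near its middle. On the desk, robot's right, roughly along world x.
- sanding_block: Tan cork sanding block in abrasive paper, 64 (x) x 110 (y) x 32 mm high. Origin: centre of its underside, z up. About 70 g; grip it across the 64 mm. On the desk, robot's left of the tray, its length roughly along world x.
- eraser: Blue and white eraser, 22 (x) x 53 (y) x 12 mm high. Origin: centre of its underside, z up. About 16 g; grip it across the 22 mm. On the desk at the robot's right, beyond the gauges and cutters, its length roughly along world x.
- gauge_set: The look-alike gauge, to be left: the same, but its fence stands 60 to 75 mm off the middle (towards -y), near one end, and slides if pushed with about 1 N. It rests a little tilted, the long end of its stem on the desk. Origin: where the parked gauge's would be, mid-stem. Among the parked gauge and the cutters, roughly along world x.
- cutter_open: The look-alike cutter, to be left: the same yellow cutter with its steel blade run far out (its tip at y = 116 to 124 mm). Origin: centre of its underside, z up. Lies among the gauges and the other cutter, roughly along world x.
- gauge_insert: Light wooden insert 87 (x) x 244 (y) x 30 mm, fixed beside three others in a tray whose rim is 5.5 mm higher. Origin: centre of its underside, 4.5 mm above the desk; z up, +y away from the robot. Green-lined cross: at x = y = 0 a deep recess 78 (x) x 46 (y) mm for the fence, floor 5 mm above the origin; through it a channel 36 (x) x 230 (y) mm, floor 22 mm above the origin, for the stem.
- cutter_insert: Light wooden insert 87 (x) x 244 (y) x 30 mm, fixed beside three others in a tray whose rim is 5.5 mm higher. Origin: centre of its underside, 4.5 mm above the desk; z up, +y away from the robot. Long green-lined pocket 40 (x) x 172 (y) mm at its middle, floor 22 mm above the origin, 8 mm deep. A finger scoop 74 (x) x 44 mm, as deep, crosses its middle.
- block_insert: Light wooden insert 87 (x) x 244 (y) x 30 mm, fixed beside three others in a tray whose rim is 5.5 mm higher. Origin: centre of its underside, 4.5 mm above the desk; z up, +y away from the robot. Broad green-lined pocket 80 (x) x 126 (y) mm, centred at x = 0, y = -45 mm, floor 22 mm above the origin, 8 mm deep.
- eraser_insert: Light wooden insert 87 (x) x 244 (y) x 30 mm, fixed beside three others in a tray whose rim is 5.5 mm higher. Origin: centre of its underside, 4.5 mm above the desk; z up, +y away from the robot. Short green-lined pocket 40 (x) x 72 (y) mm at its middle, floor 22 mm above the origin, 8 mm deep. A finger scoop 74 (x) x 44 mm, as deep, crosses its middle.
Mind the look-alikes: they are no part of the job. Leave any purple look-alike of the eraser alone.

How it is judged:
At the end, for the whole second after the job is handed in: Each of the four rests level, released, on the floor of its own pocket (within 14 mm of its centre across, 15 along, gauge 20; tilt under 0.08 rad; in line within 0.25 rad, eraser 0.45); the set gauge and the open cutter lie within 30 mm of where they were (x of gauge_parked in the frame of gauge_insert between -0.014 and 0.014 m and y of gauge_parked in the frame of gauge_insert between -0.02 and 0.02 m and z of gauge_parked in the frame of gauge_insert between 0.001 and 0.01 m and angle between each of gauge_parked, cutter_closed, sanding_block, eraser's own z axis and vertical below 0.08 rad and angle between the y axis of gauge_parked and the y axis of gauge_insert, either way round below 0.25 rad and linear speed of each of gauge_parked, cutter_closed, sanding_block, eraser below 0.02 m/s and x of cutter_closed in the frame of cutter_insert between -0.014 and 0.014 m and y of cutter_closed in the frame of cutter_insert between -0.015 and 0.015 m and z of cutter_closed in the frame of cutter_insert between 0.018 and 0.027 m and angle between the y axis of cutter_closed and the y axis of cutter_insert, either way round below 0.25 rad and x of sanding_block in the frame of block_insert between -0.014 and 0.014 m and y of sanding_block in the frame of block_insert between -0.06 and -0.03 m and z of sanding_block in the frame of block_insert between 0.018 and 0.027 m and angle between the y axis of sanding_block and the y axis of block_insert, either way round below 0.25 rad and x of eraser in the frame of eraser_insert between -0.014 and 0.014 m and y of eraser in the frame of eraser_insert between -0.015 and 0.015 m and z of eraser in the frame of eraser_insert between 0.018 and 0.027 m and angle between the y axis of eraser and the y axis of eraser_insert, either way round below 0.45 rad and distance of each of gauge_set, cutter_open from where it was at the start of the episode below 0.03 m); the robot touches nothing.
It fails at once if The set gauge is moved more than 30 mm (distance of gauge_set from where it was at the start of the episode above 0.03 m).
It fails at once if The open cutter is moved more than 30 mm (distance of cutter_open from where it was at the start of the episode above 0.03 m).
It also fails if it takes over 120 s, if anything falls off the work surface, if the arm or the gripper's body presses on something with over 40 N, if the wrist force passes 120 N, or if a joint passes its speed limit or range.

## Working session

There is one attempt and no reset: what is moved stays moved. The work goes in short steps, Python scripts to look and compute and a tool call to move; the robot and the scene stay as the last step left them, time stands still between calls to the robot, and variables do not carry over. Pictures are saved under pics/ and viewed, at most 14 in all, crops included, and the job is handed in when it is done.

Besides the shell and the picture viewer there is one more tool, called after ">>>" as a command line: name --argument value ..., lists and objects as JSON in quotes. drive_tool: Moves the arm, as the interface text tells. Its arguments: {"type":"object","properties":{"steps":{"type":"array"},"force":{"type":"number"}},"required":["steps"]}

```bash
mkdir -p pics
cat > h.py <<'E'
import numpy as np, cv2
from station import ctrl
from scipy.spatial.transform import Rotation as Ro
def grab(n,tag):
    im=ctrl.get_image(n); np.savez(f'{tag}.npz',**{k:np.asarray(v) for k,v in im.items()})
    cv2.imwrite(f'pics/{tag}.png',im['color'][:,:,::-1]); return im
def load(tag): return dict(np.load(f'{tag}.npz'))
def cloud(im):
    v,u=np.mgrid[:400,:640]; d=im['depth']
    c=np.stack([(u-im['cx'])/im['fx']*d,(v-im['cy'])/im['fy']*d,d],-1)
    w=(c-im['t'])@im['R']; w[d==0]=np.nan; return w
def ray(im,u,v,z):
    d=np.array([(u-im['cx'])/im['fx'],(v-im['cy'])/im['fy'],1])@im['R']; o=-im['t']@im['R']
    return o+d*(z-o[2])/d[2]
E
python3 - <<'E'
from h import *
print(ctrl.get_obs(), ctrl.grip_point_offset)
for n in('scene','side','wrist'):
    im=grab(n,n+'0'); print(n,-im['t']@im['R'],im['R'].round(2).tolist(),im['fx'])
E
```

```text
{'t': 0.0, 'q': array([-1.22002257e+00,  5.33611084e-02,  1.61432210e+00,  2.10505933e-05,
        1.47597992e+00, -1.18978926e-01]), 'dq': array([-1.45333792e-03, -5.14762468e-05,  1.39706206e-04,  1.64145386e-03,
       -6.16357928e-04,  7.34316154e-04]), 'effort': array([ 2.41162852e-03, -3.93680227e+01, -3.70175314e+01,  1.39401923e-04,
        6.96379910e-03, -1.50397817e-06]), 'tool_pos': array([ 0.28271583, -0.55669652,  0.23004359]), 'tool_rot': array([-3.05333259e+00, -7.30637746e-01,  3.43170666e-04]), 'contact_force': array([-0.00709098,  0.06498479, -1.11420958]), 'wrist_torque': array([-0.02441241,  0.00850789,  0.00035845]), 'grip_force': 0.0, 'opening': 0.08548817109206953} 0.0187
scene [ 0.00554548 -0.89977001  0.5440837 ] [[0.86, -0.51, -0.01], [-0.23, -0.38, -0.9], [0.45, 0.78, -0.44]] 392.3429080158941
side [ 0.39873649 -1.11092776  0.83454236] [[1.0, -0.09, 0.01], [-0.04, -0.57, -0.82], [0.08, 0.82, -0.57]] 491.58222090600174
wrist [ 0.34494952 -0.52615356  0.37268096] [[0.45, -0.89, -0.0], [-0.86, -0.44, 0.28], [-0.25, -0.12, -0.96]] 310.5311522297416
```

View pics/scene0.png

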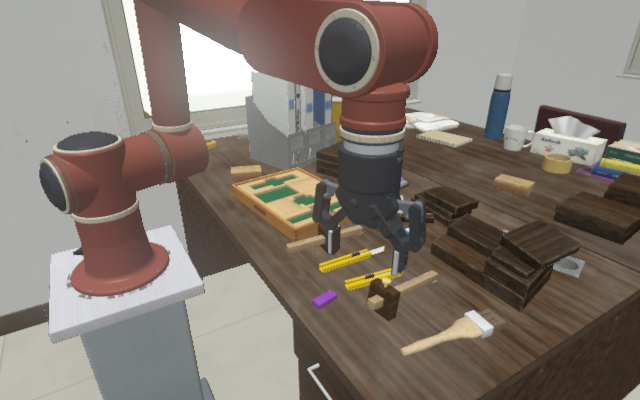

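View pics/side0.png

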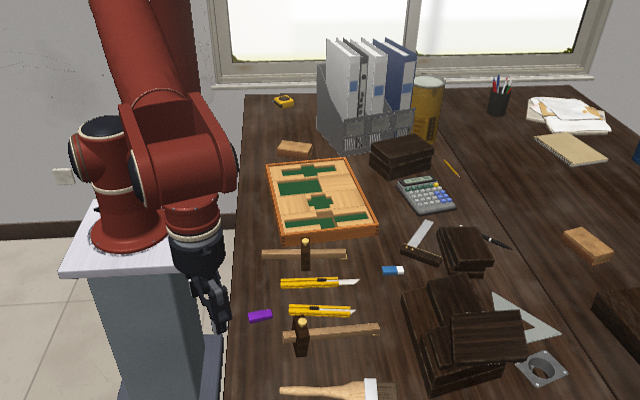

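The side view shows the tray at about (320,197) and the block at (294,148). The gauges are at (305,252), fence mid-stem, and (330,335), fence near one end. The cutters are at (320,283) and (320,311), and the eraser at (393,270). I'll enlarge it to tell the cutters apart.

Run:
```python
from h import *
im=load('side0'); a=cv2.resize(im['color'][225:375,235:435,::-1],None,fx=4,fy=4,interpolation=cv2.INTER_CUBIC)
cv2.imwrite('pics/crop1.png',a)
w=cloud(im)
for n,(u,v) in dict(tray=(240+82,197),gp=(305,240),stemL=(265,254),stemR=(345,255),c1=(300,282),c2=(310,310),gs=(302,322),er=(390,270),sb=(294,147)).items(): print(n,w[v,u].round(3))
```

```text
tray [0.532 0.068 0.029]
gp [ 0.464 -0.185  0.078]
stemL [ 0.365 -0.185  0.04 ]
stemR [ 0.563 -0.193  0.03 ]
c1 [ 0.446 -0.261  0.013]
c2 [ 0.463 -0.352  0.013]
gs [ 0.439 -0.439  0.074]
er [ 0.668 -0.239  0.014]
sb [0.467 0.372 0.033]
```

View pics/crop1.png

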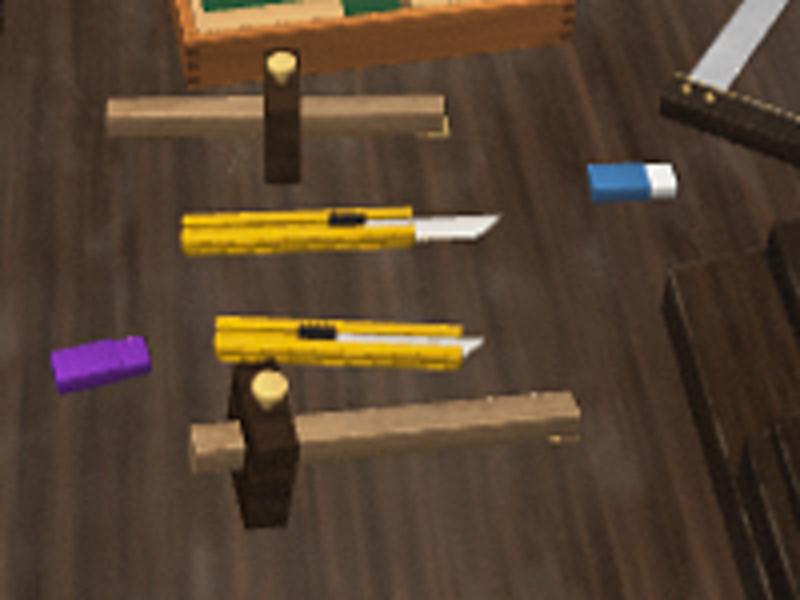

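The parked gauge is the one nearest the tray. The closed cutter is the lower one (crop (340,342)), next to the set gauge, and the upper one has its blade out. I'll move the wrist camera over the scene next.

>>> drive_tool --steps '[{"translation":[0.9,-0.9,-0.4],"angular":[0,0,0],"gripper":1},{"translation":[0.9,-0.9,-0.4],"angular":[0,0,0],"gripper":1},{"translation":[0.9,-0.9,-0.4],"angular":[0,0,0],"gripper":1},{"translation":[0.9,-0.9,-0.4],"angular":[0,0,0],"gripper":1},{"translation":[0.9,-0.9,-0.4],"angular":[0,0,0],"gripper":1},{"translation":[0.9,-0.9,-0.4],"angular":[0,0,0],"gripper":1},{"translation":[0.9,-0.9,-0.4],"angular":[0,0,0],"gripper":1},{"translation":[0.9,-0.9,0],"angular":[0,0,0],"gripper":1}]'

```text
t: 1.15
tool_pos: [0.4099, -0.1687, 0.3449]
tool_rot: [3.053, 0.73, 0.004]
contact_force: [0.7, -0.4, -0.5]
opening: 0.0857
grip_force: 0.0
```

>>> drive_tool --steps '[{"translation":[0,-0.5,0],"angular":[0,0,0.9],"gripper":1},{"translation":[0,-0.5,0],"angular":[0,0,0.9],"gripper":1},{"translation":[0,0,0],"angular":[0,0,0.9],"gripper":1},{"translation":[0,0,0],"angular":[0,0,0.66],"gripper":1},{"translation":[0,0,0],"angular":[0,0,0],"gripper":1},{"translation":[0,0,0],"angular":[0,0,0],"gripper":1}]'

```text
t: 1.9
tool_pos: [0.3935, -0.1334, 0.3431]
tool_rot: [-3.141, -0.003, 0.0]
contact_force: [0.4, 0.5, -0.1]
opening: 0.0854
grip_force: 0.0
```

Run:
```python
from h import *
o=ctrl.get_obs(); print(o['tool_pos'],Ro.from_rotvec(o['tool_rot']).as_matrix().round(3).tolist(),o['q'].round(2))
for n in('scene','side','wrist'):
    im=grab(n,n+'1')
print(-im['t']@im['R'],im['R'].round(3).tolist())
```

```text
[ 0.3934817  -0.13342085  0.34311348] [[1.0, 0.002, -0.0], [0.002, -1.0, 0.0], [-0.0, -0.0, -1.0]] [-0.51 -0.51  1.91 -0.    1.75  1.06]
[ 0.46326261 -0.13433631  0.48567032] [[0.003, -1.0, 0.0], [-0.961, -0.002, 0.277], [-0.277, -0.001, -0.961]]
```

View pics/wrist1.png

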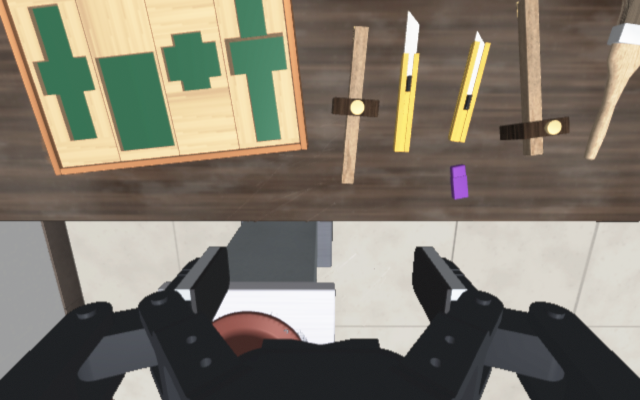

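The wrist view shows the inserts from left to right as cutter, block, eraser and gauge, with the tray yawed a little. The parked gauge's fence is at (357,107) and the closed cutter is at (470,90). I'll move forward to get everything in frame.

>>> drive_tool --steps '[{"translation":[0.8,-0.5,-0.3],"angular":[0,0,0],"gripper":1},{"translation":[0.8,-0.5,-0.3],"angular":[0,0,0],"gripper":1},{"translation":[0.8,-0.5,-0.3],"angular":[0,0,0],"gripper":1},{"translation":[0.8,-0.5,-0.3],"angular":[0,0,0],"gripper":1},{"translation":[0.8,-0.5,0],"angular":[0,0,0],"gripper":1},{"translation":[0,0,0],"angular":[0,0,0],"gripper":1},{"translation":[0,0,0],"angular":[0,0,0],"gripper":1}]'

```text
t: 2.92
tool_pos: [0.5531, -0.0336, 0.391]
tool_rot: [3.141, 0.001, -0.002]
contact_force: [0.8, 0.5, 0.5]
opening: 0.0854
grip_force: 0.0
```

Run:
```python
from h import *
o=ctrl.get_obs(); print(o['tool_pos'],o['q'].round(2))
im=grab('wrist','wrist2')
```

```text
[ 0.55311477 -0.03357328  0.3909641 ] [-0.19 -0.16  1.56 -0.    1.75  1.38]
```

View pics/wrist2.png

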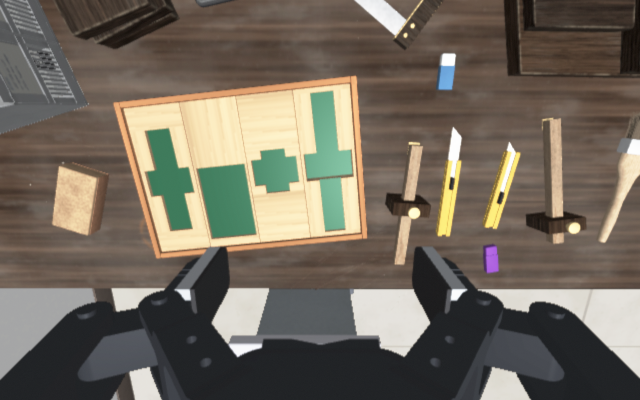

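The full kit is in view: green pockets at (170,180), (228,202), (275,170) and (328,163), the block at (80,198), the eraser at (446,72), the parked gauge at (408,205) and the closed cutter at (501,187). I'll measure these now.

```bash
cat >> h.py <<'E'
def blobs(mask,amin=60):
    n,l,s,c=cv2.connectedComponentsWithStats(mask.astype(np.uint8)); return [(l==i) for i in range(1,n) if s[i,4]>amin]
def rect(im,m,z):
    c=max(cv2.findContours(m.astype(np.uint8),0,1)[0],key=cv2.contourArea)[:,0,:]
    p=np.array([ray(im,u,v,z)[:2] for u,v in c],np.float32)
    (cx,cy),(a,b),_=cv2.minAreaRect(p*1000); q=cv2.boxPoints(cv2.minAreaRect(p*1000))
    e=q[1]-q[0],q[2]-q[1]; e=max(e,key=np.linalg.norm); yaw=np.degrees(np.arctan2(e[1],e[0])); yaw=(yaw+90)%180-90
    return dict(c=(round(cx,1),round(cy,1)),L=round(max(a,b)+1.5,1),W=round(min(a,b)+1.5,1),yaw=round(yaw,1))
def hsv(im): return cv2.cvtColor(im['color'],cv2.COLOR_RGB2HSV).astype(int)
E
python3 - <<'E'
from h import *
for tag in('wrist2','side1'):
    im=load(tag); w=cloud(im); H,S,V=np.moveaxis(hsv(im),-1,0); print(tag)
    for n,mask,z in [('green',(H>65)&(H<90)&(S>120)&(V>40),.0345),('yellow',(H>20)&(H<30)&(S>180)&(V>110),.013),('blue/white',(H>98)&(H<115)&(S>120)&(V>60),.012)]:
        for m in blobs(mask):
            zz=w[m][:,2]; print(n,np.argwhere(m).mean(0).round(),rect(im,m,z),'z',np.nanpercentile(zz,[5,50,95]).round(3))
    # by depth: height bands on desk, brown things
    reg=(w[...,0]>.3)&(w[...,0]<.75)&(w[...,1]<-.12)&(w[...,1]>-.5)
    for lo,hi,n,zz in [(.028,.048,'stem',.039),(.050,.066,'fence',.06),(.066,.09,'screw',.074)]:
        for m in blobs(reg&(w[...,2]>lo)&(w[...,2]<hi),20):
            p=w[m]; print(n,np.argwhere(m).mean(0).round(),rect(im,m,zz),'z',np.percentile(p[:,2],[5,50,95]).round(3))
    m=max(blobs((w[...,2]>.026)&(w[...,2]<.045)&(w[...,1]>.28)&(w[...,1]<.5)&(w[...,0]>.3)&(w[...,0]<.6)),key=lambda m:m.sum())
    print('block',rect(im,m,.033),np.percentile(w[m][:,2],[5,50,95]).round(3))
E
```

```text
wrist2
green [179. 169.] {'c': (503.7, 213.1), 'L': 164.9, 'W': 65.1, 'yaw': np.float32(6.3)} z [0.025 0.027 0.028]
green [202. 219.] {'c': (466.4, 135.9), 'L': 117.1, 'W': 14.8, 'yaw': np.float32(6.6)} z [0.026 0.027 0.028]
green [205. 210.] {'c': (465.7, 147.8), 'L': 117.0, 'W': 21.6, 'yaw': np.float32(7.8)} z [0.025 0.027 0.028]
blue/white [ 77. 445.] {'c': (666.2, -231.4), 'L': 32.5, 'W': 24.1, 'yaw': np.float32(0.1)} z [0.01  0.012 0.014]
stem [ 50. 571.] {'c': (708.3, -407.1), 'L': 195.1, 'W': 82.1, 'yaw': np.float32(88.1)} z [0.032 0.034 0.043]
stem [176. 411.] {'c': (510.9, -172.1), 'L': 107.1, 'W': 66.9, 'yaw': np.float32(10.5)} z [0.031 0.039 0.043]
stem [199. 554.] {'c': (478.5, -412.3), 'L': 111.2, 'W': 71.7, 'yaw': np.float32(28.1)} z [0.029 0.034 0.044]
stem [239. 402.] {'c': (400.5, -175.4), 'L': 90.8, 'W': 22.6, 'yaw': np.float32(-3.8)} z [0.032 0.039 0.04 ]
stem [237. 555.] {'c': (405.1, -439.2), 'L': 31.6, 'W': 19.9, 'yaw': np.float32(-82.5)} z [0.031 0.043 0.045]
fence [ 24. 593.] {'c': (731.9, -412.0), 'L': 187.5, 'W': 72.3, 'yaw': np.float32(69.3)} z [0.052 0.059
[... 2044 characters left out ...]
28.6, 'yaw': np.float32(89.4)} z [0.053 0.059 0.062]
fence [329. 301.] {'c': (437.1, -439.5), 'L': 70.7, 'W': 26.0, 'yaw': np.float32(-82.3)} z [0.052 0.061 0.064]
fence [340. 422.] {'c': (671.8, -491.8), 'L': 20.0, 'W': 10.9, 'yaw': np.float32(54.6)} z [0.051 0.06  0.066]
screw [240. 305.] {'c': (464.2, -182.2), 'L': 20.7, 'W': 16.2, 'yaw': np.float32(85.5)} z [0.07  0.073 0.076]
screw [321. 302.] {'c': (439.5, -436.2), 'L': 22.5, 'W': 17.7, 'yaw': np.float32(85.7)} z [0.07  0.075 0.078]
screw [332. 437.] {'c': (704.8, -487.1), 'L': 76.3, 'W': 29.8, 'yaw': np.float32(19.5)} z [0.067 0.08  0.083]
block {'c': (469.2, 375.2), 'L': 112.2, 'W': 76.7, 'yaw': np.float32(-19.1)} [0.028 0.032 0.035]
```

Run:
```python
from h import *
im=load('wrist2'); w=cloud(im); H,S,V=np.moveaxis(hsv(im),-1,0)
print(hsv(im)[[165,202,187,163,85,200]][:, :][0][169], [hsv(im)[v,u].tolist() for v,u in [(180,169),(202,228),(170,275),(110,325),(210,330),(205,446),(200,495)]])
for n,mask,z in [('green',(H>60)&(H<95)&(S>90)&(V>30)&(w[...,2]<.031),.0345),('yellow',(H>15)&(H<35)&(S>170)&(V>90)&(w[...,1]<-.2),.013),('er',(H>95)&(H<120)&(S>90)&(w[...,0]>.6)&(w[...,1]<-.2),.012),('erAll',(((H>95)&(H<120)&(S>90))|((S<40)&(V>170)))&(abs(w[...,0]-.67)<.05)&(abs(w[...,1]+.233)<.03),.012)]:
    for m in blobs(mask):
        print(n,np.argwhere(m).mean(0).round(),m.sum(),rect(im,m,z),'z',np.nanpercentile(w[m][:,2],[5,50,95]).round(3))
# tray wood tops
m=max(blobs((w[...,2]>.028)&(w[...,2]<.05)&(w[...,1]<.27)&(w[...,1]>-.12)&(w[...,0]>.3)&(w[...,0]<.75)),key=lambda m:m.sum())
print('tray',rect(im,m,.04),np.percentile(w[m][:,2],[5,50,95,99]).round(3))
```

```text
[ 75 124 123] [[74, 124, 123], [74, 117, 131], [75, 102, 152], [75, 93, 172], [75, 89, 180], [27, 125, 253], [26, 128, 252]]
green [110. 321.] 636 {'c': (608.4, -39.4), 'L': 69.0, 'W': 32.5, 'yaw': np.float32(6.1)} z [0.025 0.027 0.028]
green [179. 169.] 2441 {'c': (503.4, 213.0), 'L': 167.9, 'W': 68.0, 'yaw': np.float32(6.3)} z [0.025 0.027 0.028]
green [170. 275.] 1334 {'c': (521.4, 39.5), 'L': 70.1, 'W': 67.9, 'yaw': np.float32(-84.0)} z [0.025 0.027 0.028]
green [164. 310.] 106 {'c': (529.7, -18.8), 'L': 36.1, 'W': 16.0, 'yaw': np.float32(-0.6)} z [0.008 0.01  0.011]
green [200. 227.] 2991 {'c': (468.0, 121.4), 'L': 121.3, 'W': 75.4, 'yaw': np.float32(6.1)} z [0.025 0.027 0.028]
green [223. 329.] 67 {'c': (435.1, -51.7), 'L': 29.3, 'W': 19.0, 'yaw': np.float32(8.0)} z [0.026 0.027 0.028]
er [ 77. 445.] 370 {'c': (666.2, -231.0), 'L': 35.7, 'W': 26.2, 'yaw': np.float32(-0.7)} z [0.005 0.012 0.013]
erAll [ 72. 446.] 541 {'c': (675.5, -231.1), 'L': 54.3, 'W': 26.2, 'yaw': np.float32(-0.7)} z [0.005 0.012 0.013]
tray {'c': (517.1, 82.9), 'L': 372.4, 'W': 264.5, 'yaw': np.float32(-83.9)} [0.032 0.034 0.04  0.041]
```

Run:
```python
from h import *
im=load('wrist2'); w=cloud(im); H,S,V=np.moveaxis(hsv(im),-1,0)
for m in blobs((H>18)&(H<35)&(S>100)&(V>120)&(w[...,1]<-.2)&(w[...,1]>-.4)&(w[...,0]<.6)):
    print(np.argwhere(m).mean(0).round(),m.sum(),rect(im,m,.013),np.nanpercentile(w[m][:,2],[5,50,95]).round(3))
p=w[(w[...,2]>.03)&(w[...,2]<.045)&(abs(w[...,1]+.185)<.04)&(w[...,0]>.3)&(w[...,0]<.6)]
top=p[abs(p[:,2]-.039)<.0025]; q=top[abs(top[:,0]-.464)>.04]
vx,vy,x0,y0=cv2.fitLine(q[:,:2].astype(np.float32),cv2.DIST_HUBER,0,.01,.01).ravel(); print('stem',np.degrees(np.arctan2(vy,vx)),x0,y0,q[:,0].min(),q[:,0].max())
```

```text
[192. 499.] 1051 {'c': (482.3, -346.9), 'L': 140.2, 'W': 31.6, 'yaw': np.float32(-7.7)} [0.    0.012 0.014]
[200. 447.] 1042 {'c': (466.4, -257.6), 'L': 140.9, 'W': 29.4, 'yaw': np.float32(-1.5)} [0.001 0.012 0.014]
stem -3.678956 0.4661245 -0.18109557 0.3553755951456616 0.5639121755261562
```

Heights match the text. First is the parked gauge: fence centre (464,-181) mm, stem yaw -3.7°. Its slot is centred at (531,-47) with the tray yawed 6.1°.

>>> drive_tool --steps '[{"translation":[-0.28,0.46,0.75],"angular":[0,0,0],"gripper":0.6},{"translation":[-0.28,0.46,0.75],"angular":[0,0,0],"gripper":0.6},{"translation":[-0.28,0.46,0.75],"angular":[0,0,0],"gripper":0.6},{"translation":[-0.28,0.46,0.75],"angular":[0,0,0],"gripper":0.6},{"translation":[-0.28,0.46,0.75],"angular":[0,0,0],"gripper":0.6},{"translation":[-0.28,0.46,0.75],"angular":[0,0,0],"gripper":0.6},{"translation":[-0.28,0.46,0.75],"angular":[0,0,0],"gripper":0.6},{"translation":[-0.28,0.46,0.75],"angular":[0,0,0],"gripper":0.6}]'

```text
t: 3.98
tool_pos: [0.4628, -0.1817, 0.1509]
tool_rot: [3.141, -0.001, 0.001]
contact_force: [-0.3, 0.6, 0.3]
opening: 0.0509
grip_force: 0.0
```

>>> drive_tool --steps '[{"translation":[0,0,0],"angular":[0,0,-0.99],"gripper":0.6},{"translation":[0,0,0],"angular":[0,0,-0.98],"gripper":0.6},{"translation":[0,0,0],"angular":[0,0,-0.98],"gripper":0.6},{"translation":[0,0,0],"angular":[0,0,-0.98],"gripper":0.6},{"translation":[0,0,0],"angular":[0,0,-0.98],"gripper":0.6},{"translation":[0,0,0],"angular":[0,0,-0.98],"gripper":0.6},{"translation":[0,0,0],"angular":[0,0,-0.98],"gripper":0.6},{"translation":[0,0,0],"angular":[0,0,-0.98],"gripper":0.6}]'

```text
t: 4.97
tool_pos: [0.4632, -0.1811, 0.1517]
tool_rot: [2.678, 1.642, 0.0]
contact_force: [0.6, 0.0, -0.9]
opening: 0.0516
grip_force: 0.0
```

>>> drive_tool --steps '[{"translation":[0,0,0],"angular":[0,0,-0.98],"gripper":0.6},{"translation":[0,0,0],"angular":[0,0,-0.98],"gripper":0.6},{"translation":[0,0,0],"angular":[0,0,-0.98],"gripper":0.6},{"translation":[0,0,0],"angular":[0,0,0],"gripper":0.6},{"translation":[0,0,0],"angular":[0,0,0],"gripper":0.6}]'

```text
t: 5.6
tool_pos: [0.4636, -0.1809, 0.1515]
tool_rot: [2.293, 2.146, 0.0]
contact_force: [-0.4, 1.1, -0.3]
opening: 0.0517
grip_force: 0.0
```

```bash
cat >> h.py <<'E'
def go(x,y,z=None,yaw=None):
    o=ctrl.get_obs(); M=Ro.from_rotvec(o['tool_rot']).as_matrix(); p=o['tool_pos']
    cur=np.degrees(np.arctan2(M[1,0],M[0,0])); 
    d=M.T@(np.array([x,y,p[2] if z is None else z])-p)/.04
    print('pos',p.round(4),'yaw %.1f tilt %.2f'%(cur,np.degrees(np.arccos(-M[2,2]))),'open',round(o['opening'],4),'grip',round(o['grip_force'],1),'t',o['t'],'units',d.round(2),'wz',None if yaw is None else round(-(yaw-cur)/8,2))
E
python3 -c "
from h import *
go(.464,-.181,.0415,86.3)"
```

```text
pos [ 0.4636 -0.1809  0.1515] yaw 86.2 tilt 0.03 open 0.0517 grip 0.0 t 5.6 units [-0.    0.01  2.75] wz -0.01
```

>>> drive_tool --steps '[{"translation":[0,0,0.7],"angular":[0,0,0],"gripper":0.6},{"translation":[0,0,0.7],"angular":[0,0,0],"gripper":0.6},{"translation":[0,0,0.5],"angular":[0,0,0],"gripper":0.6},{"translation":[0,0,0.5],"angular":[0,0,0],"gripper":0.6},{"translation":[0,0,0.35],"angular":[0,0,0],"gripper":0.6},{"translation":[0,0,0],"angular":[0,0,0],"gripper":0.6},{"translation":[0,0,0],"angular":[0,0,0],"gripper":0},{"translation":[0,0,0],"angular":[0,0,0],"gripper":0}]' --force 50

```text
t: 6.6
tool_pos: [0.4645, -0.181, 0.0425]
tool_rot: [2.29, 2.149, 0.0]
contact_force: [-1.6, 0.4, 1.1]
opening: 0.0213
grip_force: 49.2
```

>>> drive_tool --steps '[{"translation":[0,0,0],"angular":[0,0,0],"gripper":0},{"translation":[0,0,0],"angular":[0,0,0],"gripper":0},{"translation":[0,0,-0.1],"angular":[0,0,0],"gripper":0},{"translation":[0,0,-0.4],"angular":[0,0,0],"gripper":0},{"translation":[0,0,-0.8],"angular":[0,0,0],"gripper":0},{"translation":[0,0,-0.8],"angular":[0,0,0],"gripper":0},{"translation":[0,0,0],"angular":[0,0,0],"gripper":0}]'

```text
t: 7.48
tool_pos: [0.4662, -0.1817, 0.1291]
tool_rot: [2.286, 2.145, 0.004]
contact_force: [-0.1, 0.2, -1.4]
opening: 0.0213
grip_force: 49.1
```

Run:
```python
from h import *
go(.534,-.0465,None,96.1)
im=grab('side','side2'); w=cloud(im)
m=(abs(w[...,0]-.464)<.13)&(abs(w[...,1]+.18)<.05)&(w[...,2]>.06)&(w[...,2]<.11)
print(m.sum())
H,S,V=np.moveaxis(hsv(im),-1,0)
t=(H>8)&(H<22)&(S>50)&(V>90)&m
for b in blobs(t): p=w[b]; print(b.sum(),np.percentile(p,[1,50,99],axis=0).round(3).tolist(), np.polyfit(p[:,0],p[:,2],1))
cv2.imwrite('pics/c2.png',cv2.resize(im['color'][150:330,220:460,::-1],None,fx=3,fy=3))
```

```text
pos [ 0.4662 -0.1817  0.1291] yaw 86.4 tilt 0.44 open 0.0213 grip 49.1 t 7.475 units [ 3.48  1.48 -0.  ] wz -1.22
133
```

View pics/c2.png

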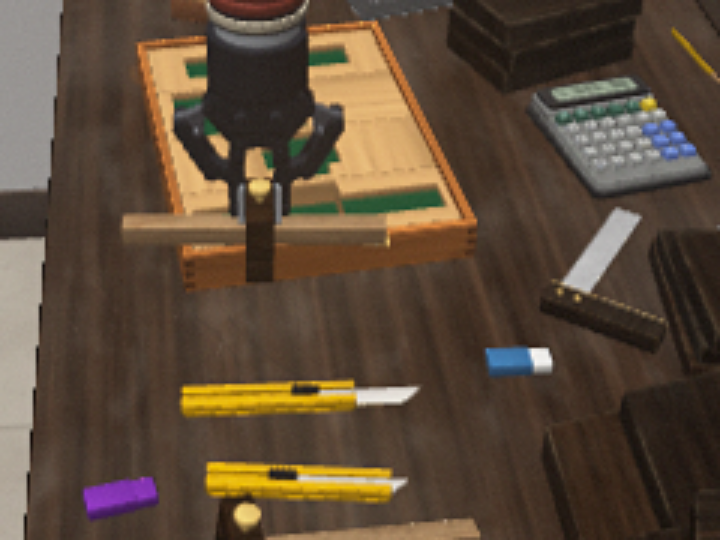

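The gauge is held level (fence at (260,235) in the crop) and clear of the look-alikes. I'll carry it to the tray.

>>> drive_tool --steps '[{"translation":[0.6,0.25,0],"angular":[0,0,0],"gripper":0},{"translation":[0.6,0.25,0],"angular":[0,0,0],"gripper":0},{"translation":[0.6,0.25,0],"angular":[0,0,0],"gripper":0},{"translation":[0.6,0.25,0],"angular":[0,0,0],"gripper":0},{"translation":[0.6,0.25,0],"angular":[0,0,0],"gripper":0},{"translation":[0.48,0.23,0],"angular":[0,0,-0.62],"gripper":0},{"translation":[0,0,0],"angular":[0,0,-0.6],"gripper":0},{"translation":[0,0,0],"angular":[0,0,0],"gripper":0}]'

```text
t: 8.52
tool_pos: [0.5307, -0.0449, 0.1231]
tool_rot: [-2.098, -2.334, 0.003]
contact_force: [-0.6, -0.8, -2.3]
opening: 0.0208
grip_force: 49.1
```

>>> drive_tool --steps '[{"translation":[0,0,0],"angular":[0,0,0],"gripper":0},{"translation":[0,0,0],"angular":[0,0,0],"gripper":0}]'

```text
t: 8.78
tool_pos: [0.5315, -0.0456, 0.1248]
tool_rot: [-2.101, -2.335, 0.001]
contact_force: [0.2, -0.9, -0.8]
opening: 0.0205
grip_force: 49.1
```

```bash
python3 -c "
from h import *
go(.534,-.0465,.053,96.1)"
```

```text
pos [ 0.5315 -0.0456  0.1248] yaw 96.1 tilt 0.04 open 0.0205 grip 49.1 t 8.775 units [-0.03  0.06  1.79] wz -0.01
```

>>> drive_tool --steps '[{"translation":[0,0.06,0.45],"angular":[0,0,0],"gripper":0},{"translation":[0,0,0.45],"angular":[0,0,0],"gripper":0},{"translation":[0,0,0.35],"angular":[0,0,0],"gripper":0},{"translation":[0,0,0.3],"angular":[0,0,0],"gripper":0},{"translation":[0,0,0.2],"angular":[0,0,0],"gripper":0},{"translation":[0,0,0],"angular":[0,0,0],"gripper":0},{"translation":[0,0,0],"angular":[0,0,0],"gripper":0},{"translation":[0,0,0],"angular":[0,0,0],"gripper":0}]'

```text
t: 9.78
tool_pos: [0.5349, -0.0453, 0.0561]
tool_rot: [2.099, 2.336, 0.001]
contact_force: [0.4, 0.6, -0.9]
opening: 0.021
grip_force: 49.2
```

Run:
```python
from h import *
go(.534,-.0465,.053,96.1); print(ctrl.get_obs()['contact_force'])
im=grab('side','side3')
cv2.imwrite('pics/c3.png',cv2.resize(im['color'][130:270,220:420,::-1],None,fx=3.5,fy=3.5))
```

```text
pos [ 0.5349 -0.0453  0.0561] yaw 96.1 tilt 0.08 open 0.021 grip 49.2 t 9.775 units [-0.03 -0.02  0.08] wz 0.0
[ 0.35484467  0.60628722 -0.92866625]
```

View pics/c3.png

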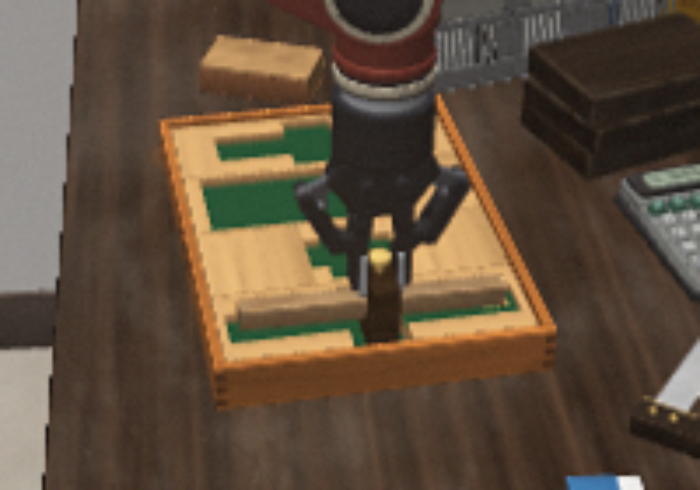

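The gauge is aligned over its cross recess, with the fence at (382,300) in the crop. I'll lower it the last 3 mm and release.

>>> drive_tool --steps '[{"translation":[0,0,0.08],"angular":[0,0,0],"gripper":0},{"translation":[0,0,0],"angular":[0,0,0],"gripper":0},{"translation":[0,0,0],"angular":[0,0,0],"gripper":0.55},{"translation":[0,0,0],"angular":[0,0,0],"gripper":0.55},{"translation":[0,0,0],"angular":[0,0,0],"gripper":0.55},{"translation":[0,0,-0.4],"angular":[0,0,0],"gripper":0.55},{"translation":[0,0,-0.9],"angular":[0,0,0],"gripper":0.55},{"translation":[0,0,-0.9],"angular":[0,0,0],"gripper":0.55}]'

```text
t: 10.82
tool_pos: [0.5344, -0.0452, 0.1421]
tool_rot: [2.099, 2.336, 0.0]
contact_force: [0.3, 0.7, -0.0]
opening: 0.0468
grip_force: 0.0
```

>>> drive_tool --steps '[{"translation":[0,0,-0.5],"angular":[0,0,1],"gripper":0.5},{"translation":[0,0,0],"angular":[0,0,1],"gripper":0.5},{"translation":[0,0,0],"angular":[0,0,1],"gripper":0.5},{"translation":[0,0,0],"angular":[0,0,1],"gripper":0.5},{"translation":[0,0,0],"angular":[0,0,1],"gripper":0.5},{"translation":[0,0,0],"angular":[0,0,1],"gripper":0.5},{"translation":[0,0,0],"angular":[0,0,1],"gripper":0.5},{"translation":[0,0,0],"angular":[0,0,1],"gripper":0.5}]'

```text
t: 11.82
tool_pos: [0.5346, -0.0452, 0.1616]
tool_rot: [3.02, 0.862, 0.002]
contact_force: [-0.1, -0.5, -1.1]
opening: 0.0427
grip_force: 0.0
```

>>> drive_tool --steps '[{"translation":[0,0,0],"angular":[0,0,1],"gripper":0.5},{"translation":[0,0,0],"angular":[0,0,1],"gripper":0.5},{"translation":[0,0,0],"angular":[0,0,1],"gripper":0.5},{"translation":[0,0,0],"angular":[0,0,1],"gripper":0.5},{"translation":[0,0,0],"angular":[0,0,0.1],"gripper":0.5},{"translation":[0,0,0],"angular":[0,0,0],"gripper":0.5},{"translation":[0,0,0],"angular":[0,0,0],"gripper":0.5}]'

```text
t: 12.7
tool_pos: [0.5343, -0.0452, 0.1604]
tool_rot: [3.142, -0.017, 0.0]
contact_force: [0.6, 0.4, -0.3]
opening: 0.0428
grip_force: 0.0
```

Run:
```python
from h import *
go(.6755,-.2325,.06,-.7)
im=grab('side','side4'); w=cloud(im); r=(abs(w[...,0]-.53)<.13)&(abs(w[...,1]+.045)<.06)
for lo,hi,z in[(.06,.075,.0695),(.076,.095,.0835)]:
    for m in blobs(r&(w[...,2]>lo)&(w[...,2]<hi),15): print(rect(im,m,z),np.percentile(w[m][:,2],[5,50,95]).round(4))
im=grab('wrist','wrist4')
```

```text
pos [ 0.5343 -0.0452  0.1604] yaw -0.6 tilt 0.02 open 0.0428 grip 0.0 t 12.7 units [3.58 4.65 2.51] wz 0.01
{'c': (534.0, -51.7), 'L': 76.0, 'W': 25.9, 'yaw': np.float32(-84.9)} [0.0617 0.0692 0.0723]
{'c': (534.4, -45.7), 'L': 20.4, 'W': 14.9, 'yaw': np.float32(83.9)} [0.0788 0.0833 0.0862]
```

The gauge is seated: fence top at 69 mm, screw at (534,-46). The eraser is next.

>>> drive_tool --steps '[{"translation":[0.6,0.78,0],"angular":[0,0,0],"gripper":0.5},{"translation":[0.6,0.78,0],"angular":[0,0,0],"gripper":0.5},{"translation":[0.6,0.78,0],"angular":[0,0,0],"gripper":0.5},{"translation":[0.6,0.78,0.5],"angular":[0,0,0],"gripper":0.5},{"translation":[0.6,0.78,0.7],"angular":[0,0,0],"gripper":0.5},{"translation":[0.58,0.78,0.7],"angular":[0,0,0],"gripper":0.5},{"translation":[0,0,0.6],"angular":[0,0,0],"gripper":0.5},{"translation":[0,0,0],"angular":[0,0,0],"gripper":0.5}]'

```text
t: 13.8
tool_pos: [0.6729, -0.2327, 0.0565]
tool_rot: [-3.138, 0.018, 0.009]
contact_force: [-0.4, 0.0, 0.5]
opening: 0.043
grip_force: 0.0
```

>>> drive_tool --steps '[{"translation":[0,0,0],"angular":[0,0,0],"gripper":0.5},{"translation":[0,0,0],"angular":[0,0,0],"gripper":0.5}]'

```text
t: 14.05
tool_pos: [0.6761, -0.2337, 0.0623]
tool_rot: [3.14, -0.017, 0.004]
contact_force: [0.2, -0.5, -0.4]
opening: 0.0429
grip_force: 0.0
```

Run:
```python
from h import *
go(.6755,-.233,.005,-.7)
im=grab('wrist','wrist5'); w=cloud(im); H,S,V=np.moveaxis(hsv(im),-1,0)
m=(abs(w[...,0]-.67)<.05)&(abs(w[...,1]+.233)<.03)&(w[...,2]>.009)&(w[...,2]<.016)
for b in blobs(m,50): print(b.sum(),rect(im,b,.012))
```

```text
pos [ 0.6761 -0.2337  0.0623] yaw -0.6 tilt 0.17 open 0.0429 grip 0.0 t 14.05 units [-0.02 -0.02  1.43] wz 0.01
2499 {'c': (676.3, -233.1), 'L': 54.8, 'W': 23.4, 'yaw': np.float32(-1.5)}
```

>>> drive_tool --steps '[{"translation":[0,0,0.4],"angular":[0,0,0],"gripper":0.5},{"translation":[0,0,0.4],"angular":[0,0,0],"gripper":0.5},{"translation":[0,0,0.4],"angular":[0,0,0],"gripper":0.5},{"translation":[0,0,0.22],"angular":[0,0,0],"gripper":0.5},{"translation":[0,0,0],"angular":[0,0,0],"gripper":0.5},{"translation":[0,0,0],"angular":[0,0,0],"gripper":0},{"translation":[0,0,0],"angular":[0,0,0],"gripper":0},{"translation":[0,0,0],"angular":[0,0,0],"gripper":0}]' --force 30

```text
t: 15.1
tool_pos: [0.6758, -0.2343, 0.0042]
tool_rot: [3.141, -0.019, 0.002]
contact_force: [-0.3, 0.2, 1.3]
opening: 0.0211
grip_force: 31.5
```

>>> drive_tool --steps '[{"translation":[0,0,0],"angular":[0,0,0],"gripper":0},{"translation":[0,0,-0.4],"angular":[0,0,0],"gripper":0},{"translation":[0,0,-0.8],"angular":[0,0,0],"gripper":0},{"translation":[0,0,-0.9],"angular":[0,0,0],"gripper":0},{"translation":[0,0,-0.9],"angular":[0,0,0],"gripper":0},{"translation":[0,0,0],"angular":[0,0,-0.83],"gripper":0},{"translation":[0,0,0],"angular":[0,0,0],"gripper":0}]'

```text
t: 15.98
tool_pos: [0.6755, -0.2342, 0.1248]
tool_rot: [3.137, 0.161, 0.002]
contact_force: [-0.4, -0.0, -0.5]
opening: 0.0212
grip_force: 31.4
```

Run:
```python
from h import *
go(.5217,.0396,.06,6.1)
```

```text
pos [ 0.6755 -0.2342  0.1248] yaw 5.9 tilt 0.09 open 0.0212 grip 31.4 t 15.975 units [-3.13 -7.2   1.61] wz -0.03
```

>>> drive_tool --steps '[{"translation":[-0.31,-0.72,0],"angular":[0,0,0],"gripper":0},{"translation":[-0.31,-0.72,0],"angular":[0,0,0],"gripper":0},{"translation":[-0.31,-0.72,0],"angular":[0,0,0],"gripper":0},{"translation":[-0.31,-0.72,0],"angular":[0,0,0],"gripper":0},{"translation":[-0.31,-0.72,0],"angular":[0,0,0],"gripper":0},{"translation":[-0.31,-0.72,0],"angular":[0,0,0],"gripper":0},{"translation":[-0.31,-0.72,0],"angular":[0,0,0],"gripper":0},{"translation":[-0.31,-0.72,0],"angular":[0,0,0],"gripper":0}]'

```text
t: 16.98
tool_pos: [0.5514, -0.0142, 0.1226]
tool_rot: [-3.137, -0.16, 0.002]
contact_force: [-0.4, -0.2, -0.7]
opening: 0.0212
grip_force: 31.3
```

>>> drive_tool --steps '[{"translation":[-0.31,-0.72,0],"angular":[0,0,0],"gripper":0},{"translation":[-0.34,-0.72,0],"angular":[0,0,0],"gripper":0},{"translation":[0,0,0.5],"angular":[0,0,0],"gripper":0},{"translation":[0,0,0.5],"angular":[0,0,0],"gripper":0},{"translation":[0,0,0.5],"angular":[0,0,0],"gripper":0},{"translation":[0,0,0],"angular":[0,0,0],"gripper":0},{"translation":[0,0,0],"angular":[0,0,0],"gripper":0}]'

```text
t: 17.85
tool_pos: [0.521, 0.0393, 0.0638]
tool_rot: [3.137, 0.162, 0.0]
contact_force: [1.1, -0.7, 0.8]
opening: 0.0213
grip_force: 31.3
```

Run:
```python
from h import *
go(.5217,.0396,.032,6.1)
im=grab('wrist','wrist6')
```

```text
pos [0.521  0.0393 0.0638] yaw 5.9 tilt 0.02 open 0.0213 grip 31.3 t 17.85 units [ 0.02 -0.    0.79] wz -0.02
```

View pics/wrist6.png

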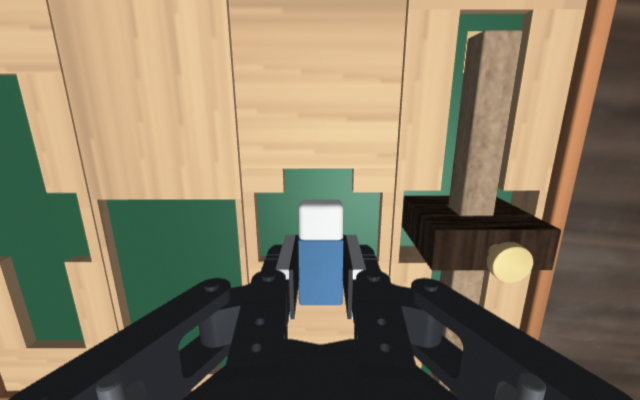

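The eraser is centred over its pocket and the gauge is seated at the right. I'll lower and release it with a limited opening.

>>> drive_tool --steps '[{"translation":[0,0,0.4],"angular":[0,0,0],"gripper":0},{"translation":[0,0,0.3],"angular":[0,0,0],"gripper":0},{"translation":[0,0,0.1],"angular":[0,0,0],"gripper":0},{"translation":[0,0,0],"angular":[0,0,0],"gripper":0},{"translation":[0,0,0],"angular":[0,0,0],"gripper":0},{"translation":[0,0,0],"angular":[0,0,0],"gripper":0.42},{"translation":[0,0,0],"angular":[0,0,0],"gripper":0.42},{"translation":[0,0,0],"angular":[0,0,0],"gripper":0.42}]'

```text
t: 18.9
tool_pos: [0.5209, 0.0394, 0.0313]
tool_rot: [-3.137, -0.163, -0.0]
contact_force: [0.3, 0.8, -0.0]
opening: 0.0357
grip_force: 0.0
```

>>> drive_tool --steps '[{"translation":[0,0,-0.3],"angular":[0,0,0],"gripper":0.42},{"translation":[0,0,-0.8],"angular":[0,0,0],"gripper":0.42},{"translation":[0,0,-0.9],"angular":[0,0,0.9],"gripper":0.5},{"translation":[0,0,-0.9],"angular":[0,0,0.8],"gripper":0.5},{"translation":[0,0,0],"angular":[0,0,0],"gripper":0.5},{"translation":[0,0,0],"angular":[0,0,0],"gripper":0.5}]'

```text
t: 19.65
tool_pos: [0.5206, 0.0394, 0.1472]
tool_rot: [-3.135, 0.208, 0.0]
contact_force: [0.1, 0.0, -0.1]
opening: 0.0428
grip_force: 0.0
```

Run:
```python
from h import *
go(.4887,-.351,.06,-7.7)
im=grab('wrist','wrist7'); w=cloud(im); H,S,V=np.moveaxis(hsv(im),-1,0)
m=(((H>95)&(H<120)&(S>90))|((S<40)&(V>170)))&(abs(w[...,0]-.522)<.05)&(abs(w[...,1]-.04)<.03)
for b in blobs(m): print(rect(im,b,.0385),np.percentile(w[b][:,2],[5,50,95]).round(4))
```

```text
pos [0.5206 0.0394 0.1472] yaw -7.6 tilt 0.01 open 0.0428 grip 0.0 t 19.65 units [0.5  9.78 2.18] wz 0.01
{'c': (520.6, 38.2), 'L': 54.0, 'W': 23.6, 'yaw': np.float32(5.8)} [0.037  0.0385 0.0396]
{'c': (434.1, -10.9), 'L': 10.7, 'W': 9.7, 'yaw': np.float32(-7.5)} [0.1857 0.1865 0.1875]
```

The eraser is seated (top at 38.5 mm). The closed cutter is next.

>>> drive_tool --steps '[{"translation":[0.05,0.89,0],"angular":[0,0,0],"gripper":0.5},{"translation":[0.05,0.89,0],"angular":[0,0,0],"gripper":0.5},{"translation":[0.05,0.89,0],"angular":[0,0,0],"gripper":0.5},{"translation":[0.05,0.89,0],"angular":[0,0,0],"gripper":0.5},{"translation":[0.05,0.89,0],"angular":[0,0,0],"gripper":0.5},{"translation":[0.05,0.89,0],"angular":[0,0,0],"gripper":0.5},{"translation":[0.05,0.89,0],"angular":[0,0,0],"gripper":0.5},{"translation":[0.05,0.89,0],"angular":[0,0,0],"gripper":0.5}]'

```text
t: 20.7
tool_pos: [0.4976, -0.2455, 0.1453]
tool_rot: [-3.133, 0.209, 0.005]
contact_force: [0.8, 0.1, 0.0]
opening: 0.0426
grip_force: 0.0
```

>>> drive_tool --steps '[{"translation":[0.05,0.89,0],"angular":[0,0,0],"gripper":0.5},{"translation":[0.05,0.89,0],"angular":[0,0,0],"gripper":0.5},{"translation":[0,0.89,0],"angular":[0,0,0],"gripper":0.5},{"translation":[0,0,0.7],"angular":[0,0,0],"gripper":0.5},{"translation":[0,0,0.7],"angular":[0,0,0],"gripper":0.5},{"translation":[0,0,0.6],"angular":[0,0,0],"gripper":0.5},{"translation":[0,0,0],"angular":[0,0,0],"gripper":0.5},{"translation":[0,0,0],"angular":[0,0,0],"gripper":0.5}]'

```text
t: 21.7
tool_pos: [0.4886, -0.3513, 0.0673]
tool_rot: [-3.134, 0.209, 0.001]
contact_force: [0.5, 0.2, -0.2]
opening: 0.0427
grip_force: 0.0
```

Run:
```python
from h import *
go(.4887,-.351,.006,-7.7)
im=grab('wrist','wrist8'); w=cloud(im); H,S,V=np.moveaxis(hsv(im),-1,0)
m=(H>18)&(H<35)&(S>90)&(V>120)&(abs(w[...,1]+.35)<.05)&(w[...,2]>.009)
for b in blobs(m): print(b.sum(),rect(im,b,.013),np.nanpercentile(w[b][:,2],[5,50,95]).round(3))
```

```text
pos [ 0.4886 -0.3513  0.0673] yaw -7.6 tilt 0.03 open 0.0427 grip 0.0 t 21.7 units [ 0.   -0.01  1.53] wz 0.01
2027 {'c': (483.5, -342.9), 'L': 138.4, 'W': 9.0, 'yaw': np.float32(-7.7)} [0.012 0.013 0.014]
2089 {'c': (481.6, -357.3), 'L': 138.5, 'W': 9.0, 'yaw': np.float32(-7.7)} [0.012 0.013 0.014]
```

View pics/wrist8.png

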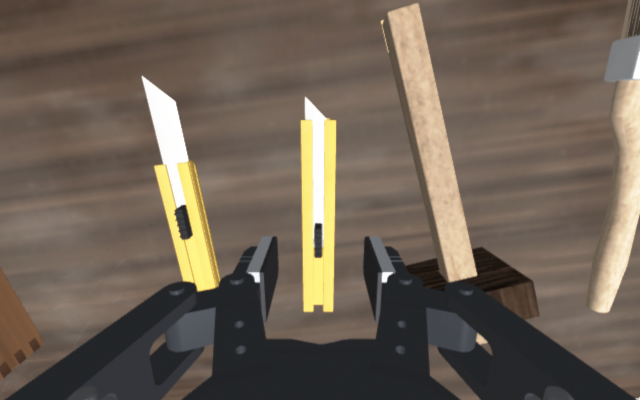

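The closed cutter is centred between the fingers, with its short blade tip at (312,105). The set gauge's fence at (480,280) is clear of the fingers.

>>> drive_tool --steps '[{"translation":[0,0,0.4],"angular":[0,0,0],"gripper":0.5},{"translation":[0,0,0.4],"angular":[0,0,0],"gripper":0.5},{"translation":[0,0,0.4],"angular":[0,0,0],"gripper":0.5},{"translation":[0,0,0.33],"angular":[0,0,0],"gripper":0.5},{"translation":[0,0,0],"angular":[0,0,0],"gripper":0.5},{"translation":[0,0,0],"angular":[0,0,0],"gripper":0},{"translation":[0,0,0],"angular":[0,0,0],"gripper":0},{"translation":[0,0,0],"angular":[0,0,0],"gripper":0}]' --force 50

```text
t: 22.75
tool_pos: [0.489, -0.3518, 0.0069]
tool_rot: [3.134, -0.209, 0.002]
contact_force: [0.2, 0.4, 0.4]
opening: 0.0201
grip_force: 50.2
```

>>> drive_tool --steps '[{"translation":[0,0,0],"angular":[0,0,0],"gripper":0},{"translation":[0,0,-0.4],"angular":[0,0,0],"gripper":0},{"translation":[0,0,-0.8],"angular":[0,0,0],"gripper":0},{"translation":[0,0,-0.8],"angular":[0,0,0],"gripper":0},{"translation":[0,0,-0.8],"angular":[0,0,0],"gripper":0},{"translation":[0,0,-0.8],"angular":[0,0,-0.9],"gripper":0},{"translation":[0,0,0],"angular":[0,0,-0.83],"gripper":0},{"translation":[0,0,0],"angular":[0,0,0],"gripper":0}]'

```text
t: 23.75
tool_pos: [0.4887, -0.3515, 0.1514]
tool_rot: [3.136, 0.168, 0.002]
contact_force: [-0.5, 0.6, -0.6]
opening: 0.0204
grip_force: 50.0
```

Run:
```python
from h import *
go(.5033,.2127,.07,6.1)
im=grab('wrist','wrist9'); w=cloud(im); H,S,V=np.moveaxis(hsv(im),-1,0); p=ctrl.get_obs()['tool_pos']
m=(H>18)&(H<35)&(S>90)&(V>120)&(abs(w[...,1]-p[1])<.05)&(w[...,2]>.05)
for b in blobs(m): print(b.sum(),rect(im,b,p[2]+.007),np.nanpercentile(w[b][:,2],[5,50,95]).round(3))
```

```text
pos [ 0.4887 -0.3515  0.1514] yaw 6.1 tilt 0.08 open 0.0204 grip 50.0 t 23.75 units [  1.86 -13.99   2.02] wz 0.0
6949 {'c': (494.6, -351.9), 'L': 116.0, 'W': 23.8, 'yaw': np.float32(6.5)} [0.148 0.157 0.158]
```

>>> drive_tool --steps '[{"translation":[0.12,-0.87,0],"angular":[0,0,0],"gripper":0},{"translation":[0.12,-0.87,0],"angular":[0,0,0],"gripper":0},{"translation":[0.12,-0.87,0],"angular":[0,0,0],"gripper":0},{"translation":[0.12,-0.87,0],"angular":[0,0,0],"gripper":0},{"translation":[0.12,-0.87,0],"angular":[0,0,0],"gripper":0},{"translation":[0.12,-0.87,0],"angular":[0,0,0],"gripper":0},{"translation":[0.12,-0.87,0],"angular":[0,0,0],"gripper":0},{"translation":[0.12,-0.87,0],"angular":[0,0,0],"gripper":0}]'

```text
t: 24.8
tool_pos: [0.4961, -0.0692, 0.1495]
tool_rot: [-3.137, -0.167, 0.002]
contact_force: [0.4, 0.4, -1.1]
opening: 0.0202
grip_force: 50.0
```

>>> drive_tool --steps '[{"translation":[0.12,-0.87,0],"angular":[0,0,0],"gripper":0},{"translation":[0.12,-0.87,0],"angular":[0,0,0],"gripper":0},{"translation":[0.12,-0.87,0],"angular":[0,0,0],"gripper":0},{"translation":[0.12,-0.87,0],"angular":[0,0,0],"gripper":0},{"translation":[0.12,-0.87,0],"angular":[0,0,0],"gripper":0},{"translation":[0.1,-0.87,0],"angular":[0,0,0],"gripper":0},{"translation":[0.1,-0.87,0],"angular":[0,0,0],"gripper":0},{"translation":[0.1,-0.87,0],"angular":[0,0,0],"gripper":0}]'

```text
t: 25.8
tool_pos: [0.5018, 0.2112, 0.1494]
tool_rot: [3.137, 0.167, -0.002]
contact_force: [0.8, -1.0, -0.7]
opening: 0.0201
grip_force: 50.0
```

>>> drive_tool --steps '[{"translation":[0,-0.07,0.6],"angular":[0,0,0],"gripper":0},{"translation":[0,0,0.8],"angular":[0,0,0],"gripper":0},{"translation":[0,0,0.7],"angular":[0,0,0],"gripper":0},{"translation":[0,0,0],"angular":[0,0,0],"gripper":0},{"translation":[0,0,0],"angular":[0,0,0],"gripper":0}]'

```text
t: 26.42
tool_pos: [0.5026, 0.2131, 0.067]
tool_rot: [-3.137, -0.169, -0.001]
contact_force: [0.2, 0.3, 0.3]
opening: 0.0203
grip_force: 50.0
```

Run:
```python
from h import *
go(.5033,.2127,.034,6.1)
```

```text
pos [0.5026 0.2131 0.067 ] yaw 6.2 tilt 0.05 open 0.0203 grip 50.0 t 26.425 units [0.02 0.01 0.82] wz 0.01
```

>>> drive_tool --steps '[{"translation":[0,0,0.4],"angular":[0,0,0],"gripper":0},{"translation":[0,0,0.3],"angular":[0,0,0],"gripper":0},{"translation":[0,0,0.12],"angular":[0,0,0],"gripper":0},{"translation":[0,0,0],"angular":[0,0,0],"gripper":0},{"translation":[0,0,0],"angular":[0,0,0],"gripper":0},{"translation":[0,0,0],"angular":[0,0,0],"gripper":0.42},{"translation":[0,0,0],"angular":[0,0,0],"gripper":0.42},{"translation":[0,0,0],"angular":[0,0,0],"gripper":0.42}]'

```text
t: 27.42
tool_pos: [0.5021, 0.213, 0.0333]
tool_rot: [3.137, 0.17, 0.0]
contact_force: [-0.4, -0.6, 0.2]
opening: 0.0357
grip_force: 0.0
```

>>> drive_tool --steps '[{"translation":[0,0,-0.3],"angular":[0,0,0],"gripper":0.42},{"translation":[0,0,-0.8],"angular":[0,0,0],"gripper":0.42},{"translation":[0,0,-0.8],"angular":[0,0,0.8],"gripper":1},{"translation":[0,0,-0.8],"angular":[0,0,0.8],"gripper":1},{"translation":[0,0,0],"angular":[0,0,0.8],"gripper":1},{"translation":[0,0,0],"angular":[0,0,0.78],"gripper":1},{"translation":[0,0,0],"angular":[0,0,0],"gripper":1},{"translation":[0,0,0],"angular":[0,0,0],"gripper":1}]'

```text
t: 28.42
tool_pos: [0.5022, 0.213, 0.1417]
tool_rot: [-3.098, 0.523, -0.001]
contact_force: [0.0, -0.1, -0.2]
opening: 0.0851
grip_force: 0.0
```

Run:
```python
from h import *
go(.469,.376,.1,-19.2)
im=grab('wrist','wrist10'); w=cloud(im); H,S,V=np.moveaxis(hsv(im),-1,0)
m=(H>18)&(H<35)&(S>90)&(V>120)&(w[...,2]>.032)&(w[...,2]<.047)&(abs(w[...,1]-.213)<.03)
for b in blobs(m): print(b.sum(),rect(im,b,.0395),np.nanpercentile(w[b][:,2],[5,50,95]).round(3))
```

```text
pos [0.5022 0.213  0.1417] yaw -19.2 tilt 0.02 open 0.0851 grip 0.0 t 28.425 units [-2.12 -3.58  1.04] wz 0.01
1535 {'c': (495.7, 204.9), 'L': 138.8, 'W': 12.5, 'yaw': np.float32(6.4)} [0.037 0.039 0.04 ]
1387 {'c': (494.3, 218.1), 'L': 138.6, 'W': 8.8, 'yaw': np.float32(6.4)} [0.038 0.039 0.04 ]
```

View pics/wrist10.png

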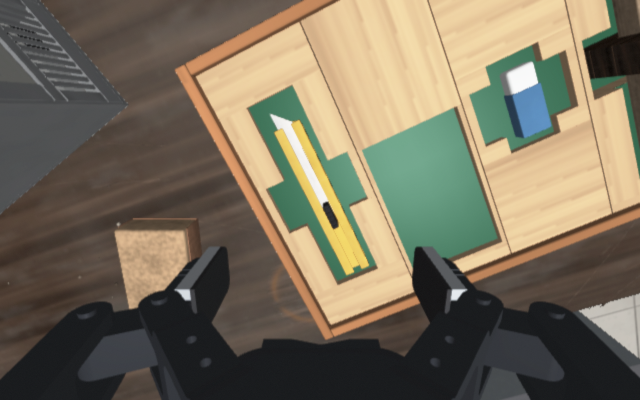

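The cutter and the eraser lie in their pockets. The block is at (160,260), and I'll check clearance to the file box before reaching for it.

Run:
```python
from h import *
for t in('wrist2','wrist10','side0'):
    w=cloud(load(t)); m=(w[...,2]>.045)&(w[...,1]>.3)&(w[...,1]<.6)&(w[...,0]>.35)&(w[...,0]<.75)
    p=w[m]; d=np.hypot(p[:,0]-.469,p[:,1]-.376); i=np.argsort(d)[:3]; print(t,p[i].round(3).tolist(),d[i].round(3))
    if t=='wrist2':
        hi=p[p[:,2]>.06]; print(hi[hi[:,0].argmin()],hi[hi[:,1].argmin()])
```

```text
wrist2 [[0.606, 0.41, 0.081], [0.604, 0.417, 0.068], [0.604, 0.415, 0.078]] [0.141 0.141 0.141]
[0.59780249 0.43800078 0.06308041] [0.73080638 0.30007273 0.08153283]
wrist10 [[0.605, 0.411, 0.048], [0.603, 0.419, 0.046], [0.604, 0.414, 0.045]] [0.14  0.141 0.141]
side0 [[0.605, 0.407, 0.145], [0.599, 0.429, 0.083], [0.599, 0.43, 0.09]] [0.14  0.141 0.141]
```

>>> drive_tool --steps '[{"translation":[-0.5,-0.8,0],"angular":[0,0,0],"gripper":1},{"translation":[-0.5,-0.8,0],"angular":[0,0,0],"gripper":1},{"translation":[-0.5,-0.8,0],"angular":[0,0,0],"gripper":1},{"translation":[-0.5,-0.8,0.3],"angular":[0,0,0],"gripper":1},{"translation":[-0.12,-0.38,0.3],"angular":[0,0,0],"gripper":1},{"translation":[0,0,0.3],"angular":[0,0,0],"gripper":1},{"translation":[0,0,0],"angular":[0,0,0],"gripper":1},{"translation":[0,0,0],"angular":[0,0,0],"gripper":1}]'

```text
t: 29.48
tool_pos: [0.4697, 0.3752, 0.1054]
tool_rot: [3.097, -0.527, 0.0]
contact_force: [-0.8, -1.4, -0.0]
opening: 0.0853
grip_force: 0.0
```

Run:
```python
from h import *
im=grab('wrist','wrist11'); w=cloud(im)
m=(w[...,2]>.027)&(w[...,2]<.037)&(abs(w[...,0]-.469)<.09)&(abs(w[...,1]-.376)<.08)
b=max(blobs(m),key=lambda b:b.sum()); print(b.sum(),rect(im,b,.032),np.nanpercentile(w[b][:,2],[5,50,95]).round(3))
go(.469,.376,.012,-19.2)
```

```text
11941 {'c': (468.3, 382.7), 'L': 110.3, 'W': 63.6, 'yaw': np.float32(-19.2)} [0.031 0.032 0.033]
pos [0.4699 0.3754 0.1058] yaw -19.3 tilt 0.04 open 0.0853 grip 0.0 t 29.525 units [-0.03 -0.01  2.35] wz -0.01
```

View pics/wrist11.png

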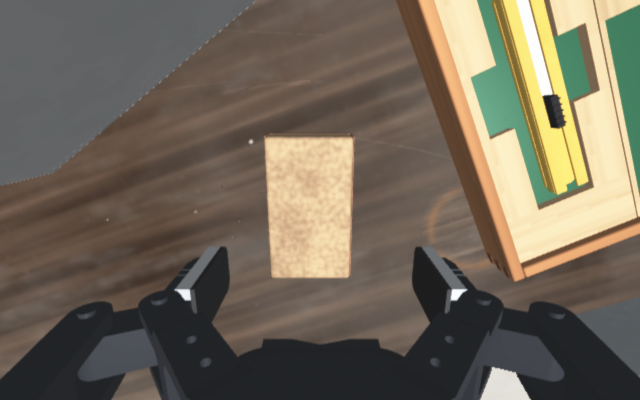

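The block is a little left of the gripper's centre, its top at (311,205). The wrist rectangle puts its centre at (468,382) mm, so I'll shift and descend.

>>> drive_tool --steps '[{"translation":[-0.09,-0.15,0.4],"angular":[0,0,0],"gripper":1},{"translation":[0,0,0.5],"angular":[0,0,0],"gripper":1},{"translation":[0,0,0.5],"angular":[0,0,0],"gripper":1},{"translation":[0,0,0.4],"angular":[0,0,0],"gripper":1},{"translation":[0,0,0.35],"angular":[0,0,0],"gripper":1},{"translation":[0,0,0.3],"angular":[0,0,0],"gripper":1},{"translation":[0,0,0],"angular":[0,0,0],"gripper":1},{"translation":[0,0,0],"angular":[0,0,0],"gripper":1}]'

```text
t: 30.52
tool_pos: [0.4683, 0.3833, 0.0079]
tool_rot: [-3.097, 0.525, -0.001]
contact_force: [0.8, 0.2, -0.3]
opening: 0.0849
grip_force: 0.0
```

>>> drive_tool --steps '[{"translation":[0,0,0],"angular":[0,0,0],"gripper":0.5},{"translation":[0,0,0],"angular":[0,0,0],"gripper":0.5},{"translation":[0,0,0],"angular":[0,0,0],"gripper":0.5},{"translation":[0,0,0],"angular":[0,0,0],"gripper":0.5}]' --force 40

```text
t: 31.02
tool_pos: [0.4686, 0.3835, 0.0085]
tool_rot: [-3.096, 0.525, -0.002]
contact_force: [-0.3, -0.9, 6.1]
opening: 0.0625
grip_force: 45.5
```

>>> drive_tool --steps '[{"translation":[0,0,-0.2],"angular":[0,0,0],"gripper":0.5},{"translation":[0,0,-0.6],"angular":[0,0,0],"gripper":0.5},{"translation":[0,0,-0.7],"angular":[0,0,0],"gripper":0.5},{"translation":[0,0,-0.7],"angular":[0,0,0],"gripper":0.5},{"translation":[0,0,-0.6],"angular":[0,0,-0.8],"gripper":0.5},{"translation":[0,0,0],"angular":[0,0,-0.8],"gripper":0.5},{"translation":[0,0,0],"angular":[0,0,-0.8],"gripper":0.5},{"translation":[0,0,0],"angular":[0,0,-0.77],"gripper":0.5}]'

```text
t: 32.02
tool_pos: [0.4672, 0.3825, 0.1187]
tool_rot: [3.136, 0.173, -0.002]
contact_force: [-0.2, 0.1, -0.8]
opening: 0.0627
grip_force: 44.9
```

>>> drive_tool --steps '[{"translation":[0,0,0],"angular":[0,0,0],"gripper":0.5},{"translation":[0,0,0],"angular":[0,0,0],"gripper":0.5}]'

```text
t: 32.28
tool_pos: [0.4675, 0.3828, 0.1189]
tool_rot: [3.137, 0.165, -0.001]
contact_force: [0.1, 0.4, -1.0]
opening: 0.0629
grip_force: 44.9
```

Run:
```python
from h import *
go(.4678,.1213,.07,6.1)
im=grab('wrist','wrist12'); w=cloud(im); p=ctrl.get_obs()['tool_pos']
m=(abs(w[...,2]-p[2]-.024)<.012)&(abs(w[...,0]-p[0])<.09)&(abs(w[...,1]-p[1])<.034)
b=max(blobs(m),key=lambda b:b.sum()); print(b.sum(),rect(im,b,p[2]+.0238),np.nanpercentile(w[b][:,2],[5,50,95]).round(3))
q=w[b]; print(np.linalg.lstsq(np.c_[q[:,:2],np.ones(len(q))],q[:,2],rcond=None)[0])
```

```text
pos [0.4675 0.3828 0.1189] yaw 6.0 tilt 0.05 open 0.0629 grip 44.9 t 32.275 units [-0.68  6.5   1.23] wz -0.01
29542 {'c': (476.6, 382.7), 'L': 94.7, 'W': 76.8, 'yaw': np.float32(6.6)} [0.141 0.142 0.144]
[-0.01343404 -0.00180292  0.14961759]
```

>>> drive_tool --steps '[{"translation":[-0.08,0.8,0],"angular":[0,0,0],"gripper":0.5},{"translation":[-0.08,0.8,0],"angular":[0,0,0],"gripper":0.5},{"translation":[-0.08,0.8,0],"angular":[0,0,0],"gripper":0.5},{"translation":[-0.08,0.8,0],"angular":[0,0,0],"gripper":0.5},{"translation":[-0.08,0.8,0],"angular":[0,0,0],"gripper":0.5},{"translation":[-0.08,0.8,0],"angular":[0,0,0],"gripper":0.5},{"translation":[-0.1,0.8,0],"angular":[0,0,0],"gripper":0.5},{"translation":[-0.1,0.9,0],"angular":[0,0,0],"gripper":0.5}]'

```text
t: 33.33
tool_pos: [0.4684, 0.1206, 0.1194]
tool_rot: [-3.137, -0.167, -0.0]
contact_force: [0.0, 0.2, -1.1]
opening: 0.0624
grip_force: 44.9
```

>>> drive_tool --steps '[{"translation":[0,0,0.4],"angular":[0,0,0],"gripper":0.5},{"translation":[0,0,0.5],"angular":[0,0,0],"gripper":0.5},{"translation":[0,0,0.4],"angular":[0,0,0],"gripper":0.5},{"translation":[0,0,0],"angular":[0,0,0],"gripper":0.5},{"translation":[0,0,0],"angular":[0,0,0],"gripper":0.5}]'

```text
t: 33.95
tool_pos: [0.4688, 0.1219, 0.0676]
tool_rot: [-3.137, -0.168, -0.001]
contact_force: [0.5, 1.2, 0.3]
opening: 0.0628
grip_force: 44.8
```

Run:
```python
from h import *
go(.4678,.1213,.036,6.1)
```

```text
pos [0.4688 0.1219 0.0676] yaw 6.1 tilt 0.03 open 0.0628 grip 44.8 t 33.95 units [-0.03  0.01  0.79] wz 0.01
```

>>> drive_tool --steps '[{"translation":[-0.03,0,0.35],"angular":[0,0,0],"gripper":0.5},{"translation":[0,0,0.3],"angular":[0,0,0],"gripper":0.5},{"translation":[0,0,0.13],"angular":[0,0,0],"gripper":0.5},{"translation":[0,0,0],"angular":[0,0,0],"gripper":0.5},{"translation":[0,0,0],"angular":[0,0,0],"gripper":0.5},{"translation":[0,0,0],"angular":[0,0,0],"gripper":0.95},{"translation":[0,0,0],"angular":[0,0,0],"gripper":0.95},{"translation":[0,0,0],"angular":[0,0,0],"gripper":0.95}]'

```text
t: 34.95
tool_pos: [0.4675, 0.1214, 0.0363]
tool_rot: [-3.137, -0.168, -0.001]
contact_force: [-0.7, -0.5, 0.0]
opening: 0.0812
grip_force: 0.0
```

>>> drive_tool --steps '[{"translation":[0,0,-0.3],"angular":[0,0,0],"gripper":0.95},{"translation":[0,0,-0.8],"angular":[0,0,0],"gripper":0.95},{"translation":[0,0,-0.9],"angular":[0,0,0],"gripper":0.95},{"translation":[0.2,0.3,-0.9],"angular":[0,0,0],"gripper":0.95},{"translation":[0.4,0.6,-0.9],"angular":[0,0,0],"gripper":0.95},{"translation":[0.4,0.6,-0.9],"angular":[0,0,0],"gripper":0.95},{"translation":[0.4,0.6,-0.9],"angular":[0,0,0],"gripper":0.95},{"translation":[0.4,0.6,-0.9],"angular":[0,0,0],"gripper":0.95}]'

```text
t: 35.95
tool_pos: [0.5508, 0.021, 0.2984]
tool_rot: [3.137, 0.168, 0.002]
contact_force: [0.8, -0.1, 0.1]
opening: 0.0814
grip_force: 0.0
```

>>> drive_tool --steps '[{"translation":[0,0,0],"angular":[0,0,0],"gripper":0.95},{"translation":[0,0,0],"angular":[0,0,0],"gripper":0.95},{"translation":[0,0,0],"angular":[0,0,0],"gripper":0.95}]'

```text
t: 36.33
tool_pos: [0.5493, 0.0224, 0.2944]
tool_rot: [-3.136, -0.169, 0.005]
contact_force: [-0.8, 0.6, 0.9]
opening: 0.0815
grip_force: 0.0
```

Run:
```python
from h import *
im=grab('wrist','wrist13'); w=cloud(im)
m=(w[...,2]>.052)&(w[...,2]<.065)&(abs(w[...,0]-.468)<.08)&(abs(w[...,1]-.121)<.07)
for b in blobs(m): print(rect(im,b,.0585),np.nanpercentile(w[b][:,2],[5,50,95]).round(4))
m=(w[...,2]>.064)&(w[...,2]<.073)&(abs(w[...,0]-.53)<.08)&(abs(w[...,1]+.047)<.06)
for b in blobs(m): print('fence',rect(im,b,.0695),np.nanpercentile(w[b][:,2],[5,50,95]).round(4))
s=load('side1'); n=grab('side','side13'); d=np.abs(n['color'].astype(int)-s['color']).sum(-1)>60
print('changed px: open cutter',d[270:296,275:365].sum(),' set gauge',d[312:365,280:385].sum())
```

```text
{'c': (468.2, 118.5), 'L': 110.2, 'W': 65.3, 'yaw': np.float32(6.2)} [0.0564 0.0583 0.0596]
fence {'c': (533.8, -45.2), 'L': 61.4, 'W': 22.9, 'yaw': np.float32(-83.8)} [0.067  0.0692 0.0705]
changed px: open cutter 9  set gauge 290
```

View pics/wrist13.png

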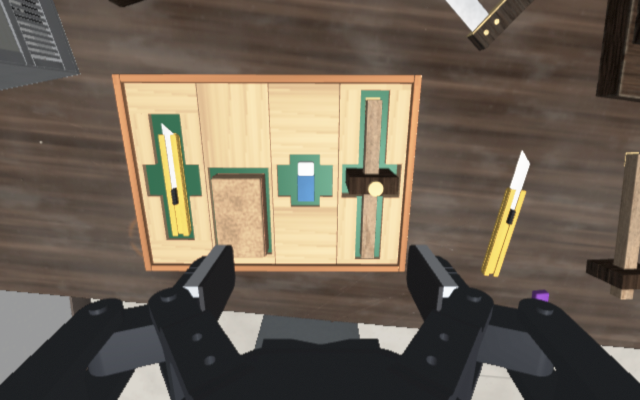

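All four lie in their pockets. I'll check that the set gauge hasn't moved, then hand in.

Run:
```python
from h import *
im=load('side13'); w=cloud(im); r=(abs(w[...,0]-.44)<.06)&(abs(w[...,1]+.436)<.05)
b=max(blobs(r&(w[...,2]>.066)&(w[...,2]<.09),20),key=lambda b:b.sum()); s=rect(im,b,.074); print(s)
if np.hypot(s['c'][0]-439.5,s['c'][1]+436.2)<6: print(ctrl.finish_job())
```

```text
{'c': (439.5, -436.2), 'L': 22.5, 'W': 17.7, 'yaw': np.float32(85.7)}
the job is handed in; nothing more can be done
None
```

The parked gauge, closed cutter, sanding block and eraser are all in their pockets, the set gauge and open cutter were not moved, and the job is handed in; the hand-in returned no verdict.

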